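Set the length stop and start the clamp's crank bolt

ROBOT

A 7-joint arm with a two-finger parallel gripper is mounted at the origin on the work surface. World frame = base frame: x ahead of the robot, y to its left, z up, the work surface at z = 0. Lengths are in m, angles in rad, forces in N, time in s.
With the tool pointing down it reaches from about 0.4 to 0.85 m from the base axis. Payload 10.4 kg.
Tool frame: the origin (TCP) lies between the finger pads; the fingertips stand 14 mm ahead of it and the grasp point (between the pads) lies 5 mm behind it; z points along the fingers, y is the line along which they close (so a half turn about z gives the same grasp; the last joint's range is limited). The gripper opens to 87 mm and grips with 3 to 60 N. Pads are 19 mm wide; open, the fingers measure 117 mm over their backs; the gripper's body (75 mm by 190 mm) begins 51 mm behind the grasp point.
Start: joints at [1.144, 0.332, -0.065, 1.46, 0.022, 1.35, -0.088], TCP at [0.246, -0.575, 0.237] pointing down, gripper open.
Joint ranges: [-2.6, 2.6], [-0.5, 2.12], [-1.47, 1.34], [0.16, 2.42], [-1.27, 4.41], [0.06, 2.06], [-2.6, 2.6]. Speed limits (rad/s): [2.22, 2.22, 2.79, 2.79, 3.14, 3.14, 3.14].

INTERFACE

Orientations are given as a unit quaternion [x, y, z, w].
In Python, from bench import * gives the robot as it stands.
- The arm moves only by the tool drive_tool, never from a script. Its argument "deltas" is a list of rows, each a list of 7 numbers: the turn, a rotation vector about the tool's x, y, z in degrees, then the shift along the tool's x, y, z in m, then the closure, from -1 (fully open) to 1 (shut). A call has 1 to 12 rows; each row is the pose to reach, as a shift and turn from the pose commanded when the call began, along the tool's axes at that moment; what a row does not reach only later rows make up. A row lasts 1/10 s, in which the tool goes at most 50 mm and 8.59 degrees, less where a joint would pass 70% of its speed; a pose out of reach is approached as far as the arm can. A call with a gripper value outside its range is refused whole. The fingers move at their own pace and stop on an object; "squeeze" is the grip in N (left out, the last holds). Time passes only in rows, so rows that repeat a pose let the fingers close. It gives the time, the measured TCP pose, the force and the opening at its end, in the units of the state.
- read_state(): the state, without advancing time (a new reading comes with each control period).
- camera(name): name is "scene" or "top" or "wrist"; returns (picture, depth): 420x560x3 uint8, red, green, blue; 420x560 float32, m along the optical axis (not along the pixel's ray), 0 where there is no reading.
- camera_params(name): a dict with "K" (3x3 intrinsics, pixels), "R" (3x3) and "t" (3): a world point X has camera coordinates R X + t; the wrist camera has in their place "mount" (4x4, takes a point from camera to tool coordinates, whose origin is the TCP and whose axes are the flange's). Camera axes: x right, y down, z forward; pixel columns grow to the right and rows downward; lengths in m; the calibration is good to about 2 mm. A picture is of the moment at which its call begins: read the wrist's pose just before it. camera_params takes no time and is no camera call.
- close_job(): hands the job in, once; it reports no verdict.
Trained networks look in the newest picture that a camera, given by its name, has taken for a name from the list of things; names that differ only in an ending like _2 or _b are one class to them, and where a whole thing is asked for, a point or a joint stands for the part that bears it (a point fixed in the world has none). Each returns a list of dicts, best first, with "score" (0 to 1); they miss things now and then, are a little off and sometimes report something else, mostly with a low value. They report only what shows in the picture. A call takes as long as a camera call. They do not tell look-alikes from the thing itself.
- outline_of(label, camera): "pixels" (420x560 bool, what is visible of it) and "location" ([column, row] as shares, 0 to 1, of the picture: columns of its width, rows of its height, amid what is visible of it).
- tip_of(label, camera): "location" ([column, row] as shares, 0 to 1, of the picture: columns of its width, rows of its height: a listed point, or the origin of a listed thing).
The state is a dict: "time": time; "joint_positions": joint angles; "joint_vel": joint speeds; "joint_torque": joint torques, N m; "ee_pos": TCP position; "eef_rot": TCP orientation; "ft_force": force on the tool from outside, world axes, zero at the start; "torque": the same for the moment, N m; "width": finger opening in m.
Only numpy, scipy, OpenCV 4.12 (cv2) and the standard library are available. Lean on these libraries where they do the work, as an engineer would, in place of code of your own. Each camera call takes 0.05 s, during which the arm holds its last target. There are 200 camera calls.

TASK

Set up the rail clamp: first turn the stop's knob clockwise until its pointer stands at the long thick mark of the dial, and let go of it. Then take the crank bolt by its upright crank grip, turn it backward (counter-clockwise seen from above) until you feel it drop off the thread end, and turn it forward (clockwise) one full turn so that the thread bites. Finish while still holding the crank grip in the gripper with the bolt at rest, without letting go, and do not push the loose things on the bench about.

Things in the scene. Friction and masses are not known exactly. Their poses are not given: they have to be found in the camera images.
- stop: length stop: green block 100 x 110 mm, 42 mm high, fixed to the bench, with a round aluminium dial plate of 86 mm diameter (top 45 mm above the bench) on it. Origin: centre of the underside, the knob's axis passes through it; z up. It stands left or right of the clamp, at any yaw within about 0.5 rad.
- dial (a joint): angle of the stop's knob in rad, grows clockwise seen from above; moderately stiff (0.05 N m), stays where it is left. 2.094 (120 deg) when the pointer is exactly at the long mark; fine ticks stand every 15 degrees.
- dial_grip (a point): on the knob's axis at gripping height, 78 mm above the bench. The knob is black, a disc of 48 mm diameter (top 54 mm above the bench) with an upright bar on it 44 mm long, 13 mm wide, its top 90 mm above the bench. The frame turns with the knob: x runs along the bar to the end with the white pointer, y across the bar (grip across y), z up.
- dial_mark (a point): the middle of the long thick black mark on the dial plate, 37.5 mm from the knob's axis: the pointer has to point at it. The mark is 16 x 4.5 mm, the fine ticks 7 x 1.2 mm.
- clamp: rail clamp: steel base 100 x 130 mm fixed to the bench, green portal (64 x 116 mm, 80 mm high) with a white perforated rail 180 mm long lying through it along x. Origin: centre of the underside; z up.
- screw_axis (a point): on the axis of the crank bolt, centre of the top face of the threaded boss, 90 mm above the bench. The axis is vertical.
- bolt_turn (a joint): turning angle of the crank bolt in rad, grows clockwise (forward, screwing in) seen from above; 0 where the bolt's first thread stands at the thread end. It starts 0.7 to 2.6 rad forward of it, resting on the thread. Light friction of 0.05 N m; turns more than a turn either way.
- bolt_lift (a joint): height of the bolt in m, up is positive, 0 at the thread end before the drop. The right-hand thread has 8 mm pitch: the bolt rises 8 mm per turn backward and sinks 8 mm per turn forward. At the thread end it drops 8 mm by its own weight (about 0.6 kg), within 0.3 rad of turning; turned back farther, it climbs again.
- crank_grip: upright black sleeve to hold, 24 mm diameter, 50 mm long, 60 mm from the bolt's axis; origin in its middle, about 168 mm above the bench when the bolt is at the thread end before the drop; z up. It spins freely on its pin, so the gripper can keep its yaw while it carries the sleeve round the circle.
- crank_pin (a point): top of the steel crank arm under the sleeve, 37 mm below its middle at rest. The sleeve floats 9 mm up or down on the pin on a soft spring (350 N/m), so the bolt can rise, drop and sink while the sleeve is firmly held. Held at constant height, the drop is felt as 2 to 3 N more pull downward; beyond 9 mm the gripper must follow the bolt.
- spanner: loose spanner lying in front, leave it alone
- collar: loose steel collar, 48 mm diameter, 18 mm high, lying between stop and clamp; leave it alone
- tin: loose round tin, 64 mm diameter, 65 mm high, beyond the work; leave it alone
- offcut: loose wooden offcut 100 x 50 x 32 mm; leave it alone
- driver: loose screwdriver lying beyond the work; leave it alone
- screw_tray: loose grey tray 120 x 90 x 35 mm; leave it alone
- endcap: loose open white end cap 50 x 70 x 30 mm; leave it alone
Things that resemble listed ones, but are neither listed nor needed, are in the scene too. What is shaped like the stop but pink or turquoise is not meant.

How it is judged:
On the way, in this order (a step that is already met when the one before it is completed fails the run):
1. the knob's pointer stands at the long mark (within 0.12 rad) and the knob is let go (value of joint dial between 1.974 and 2.214 rad and contact force between the fingers and stop below 0.1 N), for 0.2 s.
2. the bolt, turned backward, has dropped off the thread end (value of joint bolt_turn below 0.05 rad and value of joint bolt_lift below -0.0055 m), for 0.1 s.
At the end, for the whole second after the job is handed in: Pointer within 0.12 rad of the long mark; after one drop the bolt stands 5.4 to 7.0 rad forward of the thread end, at least 13 mm below its height there before the drop, and still; the fingers still hold the crank grip with more than 3 N (value of joint dial between 1.974 and 2.214 rad and value of joint bolt_turn between 5.38 and 6.98 rad and value of joint bolt_lift below -0.013 m and velocity of joint bolt_turn between -0.1 and 0.1 rad/s and contact force between the fingers and crank_grip above 3 N); the arm keeps its last pose, push and grip.
It fails at once if a loose thing on the bench is shoved more than 30 mm (distance of any of spanner, collar, tin, offcut, driver, screw_tray, endcap from where it was at the start of the episode above 0.03 m).
It also fails if it takes over 67 s, if anything falls off the work surface, if the arm or the gripper's body presses on something with over 40 N, if the wrist force passes 120 N, or if a joint passes its speed limit or range.

## Working session

There is one attempt and no reset: what is moved stays moved. The work goes in short steps, Python scripts to look and compute and a tool call to move; the robot and the scene stay as the last step left them, time stands still between calls to the robot, and variables do not carry over. Pictures are saved under pics/ and viewed, on a budget of 10 in all, crops included, one or two more only if the job needs it, and the job is handed in when it is done.

Besides the shell and the picture viewer there is one more tool, called after "Request:" by a JSON object that holds its "api" and its "payload". drive_tool: Moves the arm, as the interface text tells. Its arguments: {"type":"object","properties":{"deltas":{"type":"array"},"squeeze":{"type":"number"}},"required":["deltas"]}

```bash
mkdir -p pics; cat > h.py <<'E'
from bench import *
import numpy as np, cv2
from scipy.spatial.transform import Rotation as Rn
def ray(cam,px,st=None):
    P=camera_params(cam);K=np.array(P["K"]);d=np.linalg.inv(K)@[px[0],px[1],1]
    if "mount" in P:
        M=np.array(P["mount"]);R=Rn.from_quat(st["eef_rot"]).as_matrix()
        o=R@M[:3,3]+st["ee_pos"];return o,R@M[:3,:3]@d
    R=np.array(P["R"]);t=np.array(P["t"]);return -R.T@t,R.T@d
def atz(cam,px,z,st=None):
    o,d=ray(cam,px,st);return o+d*(z-o[2])/d[2]
def atd(cam,px,dep,st=None):
    o,d=ray(cam,px,st);return o+d*dep
E
python3 - <<'E'
from h import *
s=read_state();print({k:np.round(v,3) for k,v in s.items()})
for c in ["top","scene"]:
    p,d=camera(c);cv2.imwrite(f"pics/{c}0.png",p[:,:,::-1]);np.save(f"{c}_d.npy",d)
    for l in ["stop","dial_grip","dial_mark","clamp","screw_axis","crank_grip","crank_pin","collar","tin"]:
        for r in tip_of(l,c)[:3]:
            x=np.array(r["location"])*[560,420]
            dd=d[min(419,int(x[1])),min(559,int(x[0]))]
            print(c,l,round(r["score"],2),x.round(1),atd(c,x,dd).round(3))
E
```

```text
{'time': np.float64(0.0), 'joint_positions': array([ 1.144,  0.333, -0.065,  1.461,  0.022,  1.35 , -0.088]), 'joint_vel': array([-0.   , -0.001,  0.001, -0.001,  0.001,  0.001, -0.001]), 'joint_torque': array([-1.0000e-03, -6.2325e+01,  2.4000e-02, -3.8991e+01, -6.2000e-02,
        4.0000e-02,  0.0000e+00]), 'ee_pos': array([ 0.245, -0.574,  0.236]), 'eef_rot': array([ 0.98 ,  0.201, -0.   , -0.001]), 'ft_force': array([-0.371,  0.055,  0.509]), 'torque': array([ 0.001, -0.028,  0.035]), 'width': np.float64(0.087)}
top stop 0.9 [338.2 273.1] [ 0.312 -0.205  0.049]
top stop 0.85 [323.3 201.5] [ 0.531 -0.163  0.096]
top stop 0.79 [203.6 296.5] [0.258 0.204 0.095]
top dial_grip 0.6 [321.  198.3] [ 0.545 -0.16   0.052]
top dial_grip 0.55 [201.2 297.8] [0.254 0.211 0.096]
top dial_grip 0.49 [341.9 275.9] [ 0.307 -0.211  0.089]
top dial_mark 0.97 [213.7 304.3] [0.228 0.181 0.05 ]
top dial_mark 0.93 [352. 281.] [ 0.287 -0.247  0.045]
top dial_mark 0.69 [336.3 204.1] [ 0.525 -0.207  0.053]
top clamp 0.69 [211.5 196.8] [0.553 0.169 0.121]
top screw_axis 0.7 [209.1 195.4] [0.557 0.174 0.133]

[... 492 characters left out ...]
 dial_mark 0.95 [140.2 200.3] [ 0.539 -0.434  0.092]
scene dial_mark 0.67 [231.4 167.5] [ 0.276 -0.253  0.044]
scene dial_mark 0.67 [364.6 183.5] [0.229 0.187 0.048]
scene clamp 0.35 [300.2 213.4] [0.382 0.013 0.01 ]
scene screw_axis 0.79 [347.9 260.5] [0.585 0.185 0.099]
scene crank_grip 0.73 [345.6 274. ] [0.6   0.187 0.06 ]
scene crank_grip 0.63 [367.3 258.1] [0.627 0.226 0.18 ]
scene crank_grip 0.28 [219.8 226.4] [ 0.563 -0.176  0.088]
scene crank_pin 0.58 [363.3 264.4] [0.627 0.221 0.153]
scene collar 0.67 [300.7 214.8] [0.383 0.015 0.006]
scene collar 0.65 [284.8 266.5] [0.595 0.022 0.019]
scene tin 0.64 [269.6 311.1] [0.759 0.028 0.059]
scene tin 0.26 [360.9 268. ] [0.62  0.219 0.128]
```

```bash
python3 -c "
import cv2,numpy as np
a=cv2.imread('pics/top0.png');b=cv2.imread('pics/scene0.png');print(a.shape)"
```

```text
(420, 560, 3)
```

View pics/top0.png

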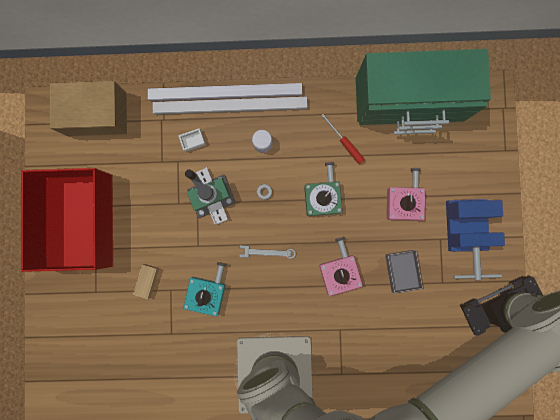

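View pics/scene0.png

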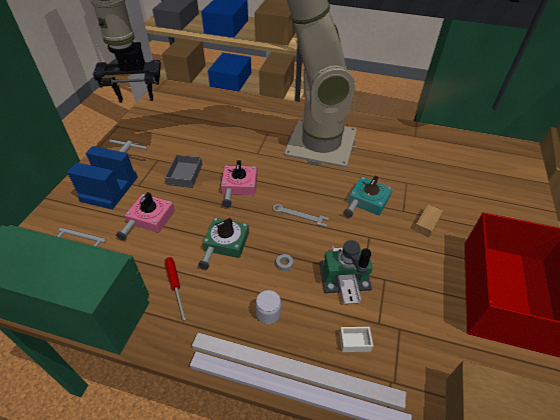

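The picture shows the green stop with the dial at top (323,198) and the clamp at (210,195), its crank grip black at (190,174). Stop-like things: pink (341,275), pink (407,203) and turquoise (204,297) are decoys. Only the green one at (323,198) fits. I'll confirm with one crop.

```bash
python3 - <<'E'
from h import *
print(np.round(camera_params("wrist")["mount"],3),np.round(camera_params("wrist")["K"],1))
p=cv2.imread("pics/top0.png");c=lambda x,y:cv2.resize(p[y-30:y+30,x-36:x+36],(396,330),interpolation=cv2.INTER_CUBIC)
cv2.imwrite("pics/crop1.png",np.hstack([c(323,198),c(208,192)]))
print(atz("top",(323.5,198),.05),atz("top",(189,174),.17),atz("top",(205,190),.13))
E
```

```text
[[ 0.    -0.967 -0.256  0.07 ]
 [ 1.     0.     0.001 -0.   ]
 [-0.001 -0.256  0.967 -0.148]
 [ 0.     0.     0.     1.   ]] [[308.    0.  283.7]
 [  0.  308.  205.6]
 [  0.    0.    1. ]]
[ 0.54532563 -0.1681854   0.05      ] [0.61655625 0.22487152 0.17      ] [0.57335934 0.18659169 0.13      ]
```

View pics/crop1.png

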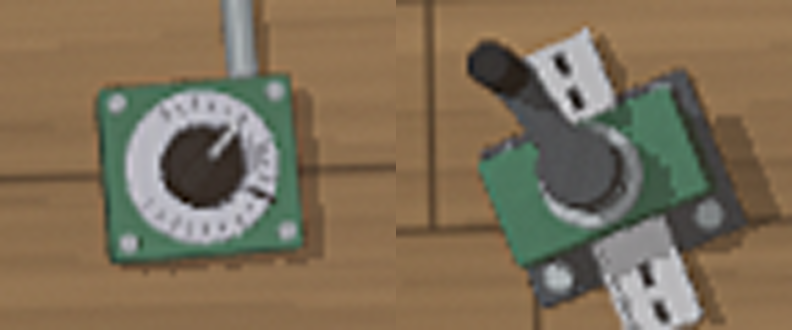

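The crop confirms it: green block at left, pointer up-right at about (235,130), long mark at (265,193), about 70° clockwise of it. The crank points up-left. Moving above the stop now.

Request:
{"api": "drive_tool", "payload": {"deltas": [[0,0,0,0,0,-0.03,-1],[0,0,-60,0.436,-0.256,-0.03,-1],[0,0,-60,0.436,-0.256,-0.03,-1],[0,0,-60,0.436,-0.256,-0.03,-1],[0,0,-60,0.436,-0.256,-0.03,-1],[0,0,-60,0.436,-0.256,-0.03,-1],[0,0,-60,0.436,-0.256,-0.03,-1],[0,0,-115,0.436,-0.256,-0.03,-1],[0,0,-115,0.436,-0.256,-0.03,-1],[0,0,-115,0.436,-0.256,-0.03,-1],[0,0,-115,0.436,-0.256,-0.03,-1],[0,0,-115,0.436,-0.256,-0.03,-1]]}}

```text
time: 2.2
ee_pos: [0.5488, -0.1607, 0.2668]
eef_rot: [0.511, 0.86, 0.002, 0.0]
ft_force: [-1.0, 0.4, -0.3]
width: 0.0871
```

```bash
cat > st.py <<'E'
from h import *
def show(s=None):
    s=s or read_state();R=Rn.from_quat(s["eef_rot"]).as_matrix()
    print("t",round(float(s["time"]),2),"pos",np.round(s["ee_pos"],4),"yaw",np.degrees(np.arctan2(R[1,0],R[0,0])).round(1),"tz",R[:,2].round(3),"F",np.round(s["ft_force"],1),"w",round(float(s["width"]),4),"q",np.round(s["joint_positions"],2));return s
if __name__=="__main__": show()
E
python3 st.py
```

```text
t 2.2 pos [ 0.5488 -0.1607  0.2668] yaw 118.5 tz [ 0.002  0.003 -1.   ] F [-1.   0.4 -0.3] w 0.0871 q [ 0.68  0.25 -0.56  1.54  0.13  1.39  0.61]
```

```bash
python3 - <<'E'
from st import *
s=show();p,d=camera("wrist");np.save("w1d.npy",d);q=p.copy()
for l,z in [("dial_grip",.078),("dial_mark",.045),("stop",.045)]:
    for r in tip_of(l,"wrist")[:3]:
        x=np.array(r["location"])*[560,420];print(l,round(r["score"],2),x.round(1),atz("wrist",x,z,s).round(4))
        cv2.circle(q,tuple(int(v) for v in x),3,(255,0,255),1)
cv2.imwrite("pics/w1.png",cv2.resize(q,(784,588))[:,:,::-1]);cv2.imwrite("w1raw.png",p[:,:,::-1])
E
```

```text
t 2.2 pos [ 0.5488 -0.1607  0.2668] yaw 118.5 tz [ 0.002  0.003 -1.   ] F [-1.   0.4 -0.3] w 0.0871 q [ 0.68  0.25 -0.56  1.54  0.13  1.39  0.61]
dial_grip 0.96 [ 54.9 125.5] [ 0.3043 -0.2159  0.078 ]
dial_grip 0.78 [280.3 192.9] [ 0.5479 -0.1664  0.078 ]
dial_mark 0.89 [252.1 206.1] [ 0.5284 -0.2044  0.045 ]
dial_mark 0.66 [ 55.9 150. ] [ 0.2935 -0.2539  0.045 ]
stop 0.96 [188.2 322.3] [ 0.5265 -0.3941  0.045 ]
stop 0.88 [278.9 187. ] [ 0.5462 -0.1673  0.045 ]
stop 0.58 [ 98.5 124.3] [ 0.3276 -0.202   0.045 ]
```

View pics/w1.png

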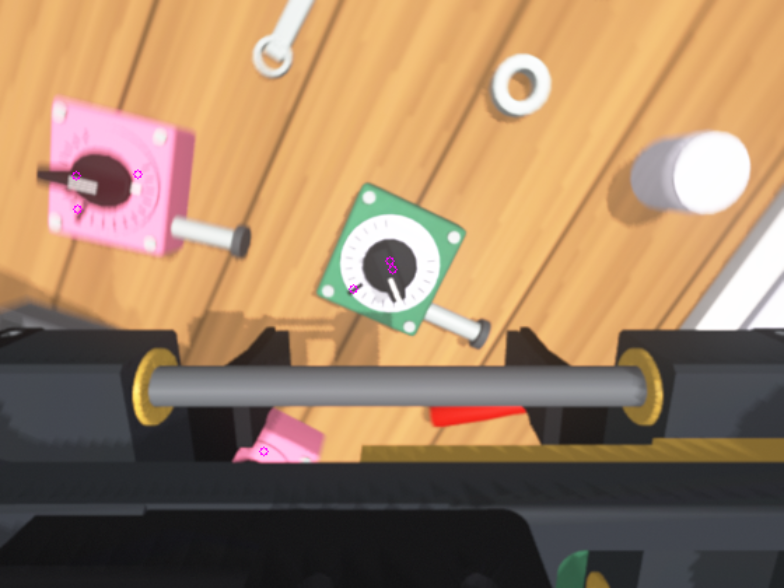

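The green stop is in the centre (390,265 of 784), with the pointer toward (398,300) and the long mark at (353,289). Next I measure the pointer angle.

```bash
python3 - <<'E'
from st import *
s=read_state();p=cv2.imread("w1raw.png");d=np.load("w1d.npy")
y0,x0=150,235
g=p[150:230,235:325].astype(int);dd=d[150:230,235:325]
P=np.array([[atd("wrist",(x0+j,y0+i),dd[i,j],s) for j in range(90)] for i in range(80)])
print("max z",np.percentile(P[...,2],[50,99]))
m=P[...,2]>.07;print("bar n",m.sum(),"mean",P[m].mean(0))
q=P[m][:,:2];c=q.mean(0);u,sv,vt=np.linalg.svd(q-c);a=(q-c)@vt.T;print("dir",np.degrees(np.arctan2(vt[0,1],vt[0,0])),"mid",(c+((a.max(0)+a.min(0))/2)@vt),"ext",np.ptp(a,axis=0))
w=m&(g.min(2)>150);print("white n",w.sum(),P[w].mean(0) if w.any() else 0)
# plate circle
ax=np.array([.5465,-.167]);r=np.hypot(*(P[...,:2]-ax).transpose(2,0,1))
w2=(g.min(2)>140)&(abs(P[...,2]-.045)<.006);print("plate n",w2.sum(),"bbox mid",(P[w2].max(0)+P[w2].min(0))/2,np.ptp(P[w2],axis=0))
k=(abs(P[...,2]-.045)<.006)&(g.max(2)<90)&(r>.029)&(r<.044);print("dark mark",k.sum(),P[k].mean(0))
cv2.imwrite("pics/w1c.png",cv2.resize(p[150:230,235:325],(720,640)[:2],interpolation=cv2.INTER_CUBIC))
E
```

```text
Traceback (most recent call last):
  File "h.py", line 13, in atd
    o,d=ray(cam,px,st);return o+d*dep
        ~~~^^^^^^^^^^^
  File "h.py", line 5, in ray
    P=camera_params(cam);K=np.array(P["K"]);d=np.linalg.inv(K)@[px[0],px[1],1]
ValueError: time passes only in moves, steps and waits
```

```bash
python3 - <<'E'
s=open('h.py').read()
s=s.replace("def ray","import functools\ncp=functools.lru_cache(None)(camera_params)\ndef ray").replace("P=camera_params(cam)","P=cp(cam)")
open('h.py','w').write(s)
E
cat > knob.py <<'E'
from st import *
def knob(p,d,s,ax):
    # p BGR; analyses window near the knob axis
    M=np.array(cp("wrist")["mount"]);K=np.array(cp("wrist")["K"]);R=Rn.from_quat(s["eef_rot"]).as_matrix()
    jj,ii=np.meshgrid(np.arange(560),np.arange(420));rays=np.stack([jj,ii,np.ones_like(ii)],-1)@np.linalg.inv(K).T
    P=(rays*d[...,None])@(R@M[:3,:3]).T+R@M[:3,3]+s["ee_pos"]
    r=np.hypot(P[...,0]-ax[0],P[...,1]-ax[1]);near=(r<.046)&(P[...,2]>.03)&(P[...,2]<.11);g=p.astype(int)
    ang=lambda v:np.degrees(np.arctan2(v[1],v[0])).round(1)
    w2=near&(g.min(2)>140)&(abs(P[...,2]-.045)<.007)
    pts=np.argwhere(w2)[:,::-1].astype(np.float32)
    c=(P[w2].max(0)+P[w2].min(0))/2;print("plate n",w2.sum(),"mid",c.round(4),np.ptp(P[w2],axis=0).round(3))
    m=near&(P[...,2]>.07)
    if m.sum()>20:
        q=P[m][:,:2];qc=q.mean(0);vt=np.linalg.svd(q-qc)[2];a=(q-qc)@vt.T
        mid=qc+((a.max(0)+a.min(0))/2)@vt;print("bar n",m.sum(),"dir",ang(vt[0]),"mid",mid.round(4),"ext",np.ptp(a,axis=0).round(3),"ztop",P[m][:,2].max().round(3))
        w=m&(g.min(2)>130)
        if w.any(): print("white n",w.sum(),P[w].mean(0).round(4),"dir from mid",ang(P[w].mean(0)[:2]-mid),"from ax",ang(P[w].mean(0)[:2]-ax))
    k=near&(abs(P[...,2]-.045)<.007)&(g.max(2)<80)&(r>.029)
    if k.any(): print("mark n",k.sum(),P[k].mean(0).round(4),"dir",ang(P[k].mean(0)[:2]-ax))
E
python3 - <<'E'
from knob import *
knob(cv2.imread("w1raw.png"),np.load("w1d.npy"),read_state(),np.array([.5465,-.167]))
E
```

```text
plate n 2192 mid [ 0.5438 -0.1721  0.0455] [0.086 0.082 0.013]
bar n 532 dir -41.6 mid [ 0.5419 -0.178 ] ext [0.044 0.013] ztop 0.092
white n 94 [ 0.5516 -0.1866  0.0892] dir from mid -41.2 from ax -75.3
mark n 7 [ 0.5414 -0.1965  0.0518] dir -99.8
```

```bash
python3 - <<'E'
from knob import *
s=show();p,d=camera("wrist");p=p[:,:,::-1].copy();cv2.imwrite("w2raw.png",p)
knob(p,d,s,np.array([.5438,-.1721]))
for l,z in [("dial_grip",.078),("dial_mark",.045)]:
    for r in tip_of(l,"wrist")[:3]:
        x=np.array(r["location"])*[560,420];print(l,round(r["score"],2),x.round(1),atz("wrist",x,z,s).round(4))
show()
E
```

```text
t 2.4 pos [ 0.5455 -0.1692  0.2664] yaw 117.3 tz [-0.    -0.001 -1.   ] F [-0.7 -0.5  0.7] w 0.0873 q [ 0.69  0.25 -0.55  1.54  0.13  1.39  0.6 ]
plate n 2661 mid [ 0.5459 -0.1703  0.0458] [0.087 0.088 0.012]
bar n 532 dir -40.4 mid [ 0.5459 -0.1692] ext [0.044 0.013] ztop 0.092
white n 98 [ 0.5559 -0.1774  0.0896] dir from mid -39.5 from ax -23.6
mark n 2 [ 0.5283 -0.2046  0.0458] dir -115.5
dial_grip 0.64 [ 59.4 125.8] [ 0.3036 -0.2181  0.078 ]
dial_grip 0.6 [288.1 188.2] [ 0.5492 -0.1667  0.078 ]
dial_grip 0.48 [259.9 200.9] [ 0.5278 -0.1942  0.078 ]
dial_mark 0.74 [ 62.6 147.4] [ 0.2936 -0.2514  0.045 ]
dial_mark 0.73 [259.4 201.1] [ 0.5288 -0.2032  0.045 ]
t 2.55 pos [ 0.5453 -0.1696  0.2666] yaw 117.4 tz [-0.    -0.001 -1.   ] F [ 0.5 -0.1  0. ] w 0.0871 q [ 0.69  0.24 -0.55  1.54  0.13  1.39  0.6 ]
```

Readings are consistent: axis (0.546,-0.1695), bar at -40.4°, mark at -117° with radius 38 mm, so I turn about 76.6° clockwise. Descending and gripping.

Request:
{"api": "drive_tool", "payload": {"deltas": [[0,0,-8,0,0,0.03,-1],[0,0,-16,0,0,0.06,-1],[0,0,-22.2,0,0,0.1,-1],[0,0,-22.2,0,0,0.13,-1],[0,0,-22.2,0,0,0.16,-1],[0,0,-22.2,0,0,0.18,-1],[0,0,-22.2,0,0,0.192,-1],[0,0,-22.2,0,0,0.192,-1],[0,0,-22.2,0,0,0.192,0.2],[0,0,-22.2,0,0,0.192,1],[0,0,-22.2,0,0,0.192,1],[0,0,-22.2,0,0,0.192,1]], "squeeze": 20}}

```text
time: 3.75
ee_pos: [0.5463, -0.1682, 0.0753]
eef_rot: [0.343, 0.939, -0.0, 0.001]
ft_force: [-0.0, -0.6, -0.2]
width: 0.0626
```

```bash
python3 st.py
```

```text
t 3.75 pos [ 0.5463 -0.1682  0.0753] yaw 139.9 tz [ 0.001 -0.001 -1.   ] F [-0.  -0.6 -0.2] w 0.0626 q [ 0.69  0.42 -0.57  1.76  0.26  1.04  0.9 ]
```

Fingers are still closing; waiting.

Request:
{"api": "drive_tool", "payload": {"deltas": [[0,0,0,0,0,0,1],[0,0,0,0,0,0,1],[0,0,0,0,0,0,1],[0,0,0,0,0,0,1],[0,0,0,0,0,0,1],[0,0,0,0,0,0,1],[0,0,0,0,0,0,1],[0,0,0,0,0,0,1],[0,0,0,0,0,0,1]]}}

```text
time: 4.65
ee_pos: [0.5458, -0.1683, 0.0746]
eef_rot: [0.343, 0.939, -0.0, -0.0]
ft_force: [-1.9, -1.4, 2.0]
width: 0.0129
```

```bash
python3 st.py
```

```text
t 4.65 pos [ 0.5458 -0.1683  0.0746] yaw 139.9 tz [-0. -0. -1.] F [-1.9 -1.4  2. ] w 0.0129 q [ 0.69  0.42 -0.57  1.76  0.26  1.04  0.9 ]
```

Request:
{"api": "drive_tool", "payload": {"deltas": [[0,0,8,0,0,0,1],[0,0,16,0,0,0,1],[0,0,24,0,0,0,1],[0,0,32,0,0,0,1],[0,0,40,0,0,0,1],[0,0,48,0,0,0,1],[0,0,56,0,0,0,1],[0,0,64,0,0,0,1],[0,0,71,0,0,0,1],[0,0,76.8,0,0,0,1],[0,0,76.8,0,0,0,1],[0,0,76.8,0,0,0,1]]}}

```text
time: 5.85
ee_pos: [0.547, -0.168, 0.0746]
eef_rot: [0.852, 0.523, 0.001, 0.001]
ft_force: [4.0, -2.1, -4.5]
width: 0.0127
```

```bash
python3 st.py
```

```text
t 5.85 pos [ 0.547  -0.168   0.0746] yaw 63.1 tz [ 0.002 -0.    -1.   ] F [ 4.  -2.1 -4.5] w 0.0127 q [ 0.5   0.38 -0.34  1.77  0.15  1.01 -0.36]
```

Request:
{"api": "drive_tool", "payload": {"deltas": [[0,0,0,0,0,0,-1],[0,0,0,0,0,0,-1],[0,0,0,0,0,0,-1],[0,0,0,0,0,0,-1],[0,0,0,0,0,0,-1],[0,0,0,0,0,-0.03,-1],[0,0,0,0,0,-0.07,-1],[0,0,0,0,0,-0.12,-1],[0,0,0,0,0,-0.16,-1],[0,0,0,0,0,-0.19,-1],[0,0,0,0,0,-0.19,-1],[0,0,0,0,0,-0.19,-1]]}}

```text
time: 7.05
ee_pos: [0.5461, -0.168, 0.2648]
eef_rot: [0.852, 0.523, 0.0, 0.0]
ft_force: [-0.1, -0.8, -1.4]
width: 0.0862
```

```bash
python3 - <<'E'
from knob import *
s=show();p,d=camera("wrist");p=p[:,:,::-1].copy()
knob(p,d,s,np.array([.546,-.1693]))
for r in tip_of("dial_mark","wrist")[:3]:
    x=np.array(r["location"])*[560,420];X=atz("wrist",x,.045,s);v=X[:2]-[.546,-.1693];print(round(r["score"],2),x.round(1),X.round(4),np.degrees(np.arctan2(v[1],v[0])))
cv2.imwrite("pics/w3.png",cv2.resize(p[140:240,215:355],(784,560),interpolation=cv2.INTER_CUBIC))
E
```

```text
t 7.05 pos [ 0.5461 -0.168   0.2648] yaw 63.1 tz [ 0.001 -0.    -1.   ] F [-0.1 -0.8 -1.4] w 0.0862 q [ 0.52  0.22 -0.35  1.55  0.08  1.38 -0.31]
plate n 2791 mid [ 0.5458 -0.1699  0.0455] [0.089 0.089 0.013]
bar n 500 dir -117.2 mid [ 0.5466 -0.1692] ext [0.044 0.012] ztop 0.092
white n 98 [ 0.5406 -0.18    0.0897] dir from mid -119.2 from ax -116.9
mark n 6 [ 0.5277 -0.2055  0.0461] dir -116.8
0.65 [283.1 214.9] [ 0.5275 -0.2034  0.045 ] -118.45380471074948
```

View pics/w3.png

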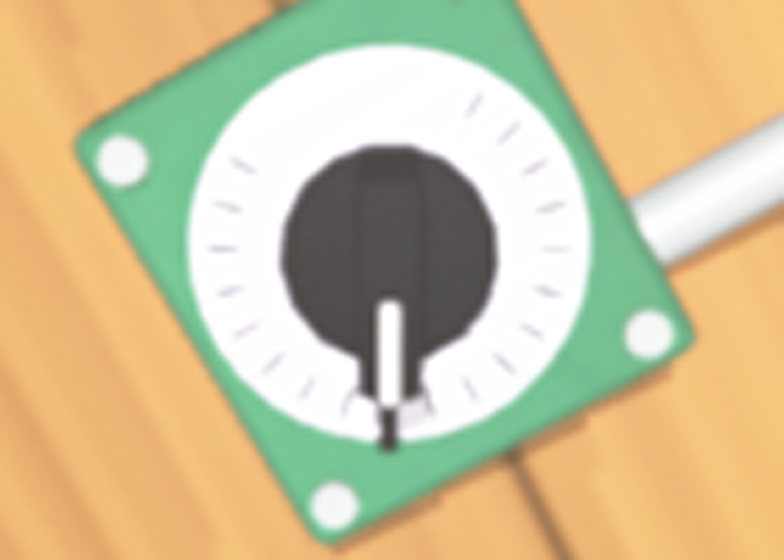

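Pointer at (388,355) points straight at the long mark (388,430): the stop is set and the fingers are free. Now to the clamp.

Request:
{"api": "drive_tool", "payload": {"deltas": [[0,0,0,0,0,-0.04,-1],[0,0,22,0.348,-0.132,-0.07,-1],[0,0,22,0.348,-0.132,-0.07,-1],[0,0,22,0.348,-0.132,-0.07,-1],[0,0,22,0.348,-0.132,-0.07,-1],[0,0,22,0.348,-0.132,-0.07,-1],[0,0,22,0.348,-0.132,-0.07,-1],[0,0,22,0.348,-0.132,-0.07,-1],[0,0,22,0.348,-0.132,-0.07,-1],[0,0,22,0.348,-0.132,-0.07,-1],[0,0,22,0.348,-0.132,-0.07,-1],[0,0,22,0.348,-0.132,-0.07,-1]]}}

```text
time: 8.35
ee_pos: [0.586, 0.2005, 0.3336]
eef_rot: [0.937, 0.35, -0.001, 0.0]
ft_force: [-0.3, -1.1, -0.0]
width: 0.0869
```

```bash
python3 - <<'E'
from st import *
s=show();p,d=camera("wrist");np.save("w4d.npy",d);p=p[:,:,::-1].copy();q=p.copy();cv2.imwrite("w4raw.png",p)
for l,z in [("crank_grip",.166),("crank_pin",.129),("screw_axis",.09),("clamp",0)]:
    for r in tip_of(l,"wrist")[:2]:
        x=np.array(r["location"])*[560,420];print(l,round(r["score"],2),x.round(1),atz("wrist",x,z,s).round(4))
        cv2.circle(q,tuple(int(v) for v in x),3,(255,0,255),1)
M=np.array(cp("wrist")["mount"]);K=np.array(cp("wrist")["K"]);R=Rn.from_quat(s["eef_rot"]).as_matrix()
jj,ii=np.meshgrid(np.arange(560),np.arange(420));rays=np.stack([jj,ii,np.ones_like(ii)],-1)@np.linalg.inv(K).T
P=(rays*d[...,None])@(R@M[:3,:3]).T+R@M[:3,3]+s["ee_pos"];np.save("P4.npy",P)
near=(np.hypot(P[...,0]-.58,P[...,1]-.2)<.1)
for a,b in [(.1,.12),(.12,.14),(.14,.16),(.16,.18),(.18,.2),(.2,.25)]:
    m=near&(P[...,2]>a)&(P[...,2]<=b)&(ii<250)
    if m.sum()>5: print(a,b,m.sum(),"median",np.median(P[m],0).round(4),"min",P[m].min(0).round(3),"max",P[m].max(0).round(3))
cv2.imwrite("pics/w4.png",cv2.resize(q,(784,588)))
E
```

```text
t 8.35 pos [0.586  0.2005 0.3336] yaw 41.0 tz [-0.001 -0.001 -1.   ] F [-0.3 -1.1 -0. ] w 0.0869 q [-0.    0.34 -0.54  1.29  0.17  1.56 -1.37]
crank_grip 0.58 [287.3 156.7] [0.6165 0.222  0.166 ]
crank_pin 0.85 [286.1 155.9] [0.6137 0.2207 0.129 ]
crank_pin 0.36 [287.6 156.2] [0.6146 0.2192 0.129 ]
screw_axis 0.94 [282.6 197.8] [0.567  0.1857 0.09  ]
clamp 0.78 [282.9 182.2] [0.5701 0.1879 0.    ]
clamp 0.72 [333.4  60.8] [0.7513 0.2491 0.    ]
0.1 0.12 18 median [0.5809 0.2082 0.1174] min [0.563 0.176 0.114] max [0.623 0.234 0.119]
0.12 0.14 1465 median [0.5749 0.1938 0.1344] min [0.546 0.166 0.121] max [0.629 0.234 0.137]
0.14 0.16 18 median [0.624  0.2308 0.1502] min [0.615 0.22  0.143] max [0.628 0.233 0.159]
0.16 0.18 28 median [0.6247 0.2303 0.1708] min [0.613 0.22  0.161] max [0.628 0.233 0.18 ]
0.18 0.2 483 median [0.6171 0.2221 0.1889] min [0.605 0.21  0.18 ] max [0.628 0.233 0.191]
```

View pics/w4.png

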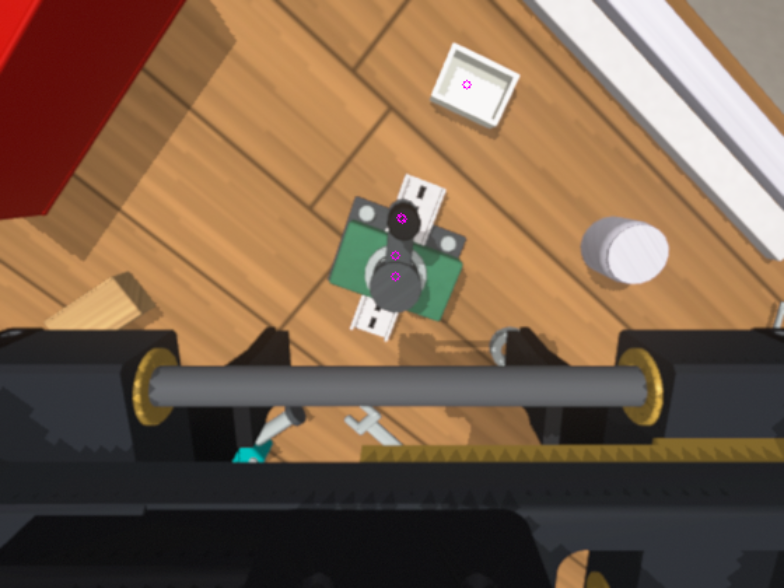

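The black sleeve is at (402,218), the hub at (395,275), and the arm points almost along the image's vertical. Sleeve centre is (0.6165,0.2215) with its top at 0.190, and the distance to the axis comes out at about 60 mm as it should. The hub top at 0.136 stays clear of the fingertips. Gripping.

Request:
{"api": "drive_tool", "payload": {"deltas": [[0,0,0,0.037,0.004,0.02,-1],[0,0,0,0.037,0.004,0.06,-1],[0,0,0,0.037,0.004,0.1,-1],[0,0,0,0.037,0.004,0.13,-0.5],[0,0,0,0.037,0.004,0.16,-0.2],[0,0,0,0.037,0.004,0.172,0],[0,0,0,0.037,0.004,0.172,0],[0,0,0,0.037,0.004,0.172,1],[0,0,0,0.037,0.004,0.172,1],[0,0,0,0.037,0.004,0.172,1],[0,0,0,0.037,0.004,0.172,1],[0,0,0,0.037,0.004,0.172,1]], "squeeze": 30}}

```text
time: 9.8
ee_pos: [0.6167, 0.2232, 0.163]
eef_rot: [0.936, 0.351, 0.0, 0.0]
ft_force: [1.1, -1.5, -0.0]
width: 0.0234
```

```bash
python3 - <<'E'
from st import *
show();P=np.load("P4.npy");p=cv2.imread("w4raw.png").astype(int)
m=(np.hypot(P[...,0]-.567,P[...,1]-.186)<.04)&(P[...,2]>.124)&(P[...,2]<.14)
q=P[m];print(len(q))
# rim: lower envelope of directions away from the arm
a=np.arctan2(q[:,1]-.186,q[:,0]-.567);pts=[]
for b in np.radians(np.arange(90,340,10)):
    k=np.abs(np.angle(np.exp(1j*(a-b))))<.09
    if k.any():
        r=np.hypot(q[k,0]-.567,q[k,1]-.186);pts.append(q[k][r.argmax(),:2])
pts=np.array(pts);A=np.c_[2*pts,np.ones(len(pts))];x=np.linalg.lstsq(A,(pts**2).sum(1),rcond=None)[0]
print("centre",x[:2],"r",np.sqrt(x[2]+x[:2]@x[:2]),len(pts))
E
```

```text
t 9.8 pos [0.6167 0.2232 0.163 ] yaw 41.1 tz [ 0.001 -0.    -1.   ] F [ 1.1 -1.5 -0. ] w 0.0234 q [-0.04  0.5  -0.52  1.44  0.25  1.27 -1.44]
1362
centre [0.56795003 0.18743691] r 0.021500606756203286 25
```

Gripped (23.4 mm). Hub fit puts the axis at (0.568,0.1874), so the crank angle is about 36.5° at r about 60 mm. I'll work out the arc rows.

```bash
cat > arc.py <<'E'
import numpy as np,sys
def arc(b0,step,n=12,hold=0,dz=0,R=.06):
    b=b0+step*np.minimum(np.arange(1,n+1),n-hold);z=dz*np.minimum(np.arange(1,n+1),n-hold)/(n-hold)
    r=np.radians
    print(f"end {b[-1]:.1f}:",[[round(float(R*(np.cos(r(t))-np.cos(r(b0)))),4),round(float(-R*(np.sin(r(t))-np.sin(r(b0)))),4),round(float(zz),4)] for t,zz in zip(b,z)])
E
python3 -c "
from arc import *
arc(-4.6,6);arc(67.4,5,12,1);arc(122.4,5,12,1)"
```

```text
end 67.4: [[0.0002, -0.0063, 0.0], [-0.0003, -0.0125, 0.0], [-0.0014, -0.0187, 0.0], [-0.0032, -0.0247, 0.0], [-0.0056, -0.0305, 0.0], [-0.0086, -0.0361, 0.0], [-0.0121, -0.0413, 0.0], [-0.0162, -0.046, 0.0], [-0.0208, -0.0504, 0.0], [-0.0257, -0.0542, 0.0], [-0.0311, -0.0575, 0.0], [-0.0367, -0.0602, 0.0]]
end 122.4: [[-0.0049, -0.0018, 0.0], [-0.01, -0.0032, 0.0], [-0.0151, -0.0041, 0.0], [-0.0203, -0.0045, 0.0], [-0.0256, -0.0046, 0.0], [-0.0308, -0.0041, 0.0], [-0.0359, -0.0032, 0.0], [-0.041, -0.0019, 0.0], [-0.0459, -0.0001, 0.0], [-0.0507, 0.0021, 0.0], [-0.0552, 0.0047, 0.0], [-0.0552, 0.0047, 0.0]]
end 177.4: [[-0.0043, 0.003, 0.0], [-0.0083, 0.0064, 0.0], [-0.012, 0.01, 0.0], [-0.0154, 0.0141, 0.0], [-0.0184, 0.0183, 0.0], [-0.021, 0.0229, 0.0], [-0.0232, 0.0276, 0.0], [-0.025, 0.0325, 0.0], [-0.0264, 0.0376, 0.0], [-0.0273, 0.0427, 0.0], [-0.0278, 0.0479, 0.0], [-0.0278, 0.0479, 0.0]]
```

Request:
{"api": "drive_tool", "payload": {"deltas": [[0,0,0,0.0002,-0.0063,0,1],[0,0,0,-0.0003,-0.0125,0,1],[0,0,0,-0.0014,-0.0187,0,1],[0,0,0,-0.0032,-0.0247,0,1],[0,0,0,-0.0056,-0.0305,0,1],[0,0,0,-0.0086,-0.0361,0,1],[0,0,0,-0.0086,-0.0361,0,1],[0,0,0,-0.0086,-0.0361,0,1]]}}

```text
time: 10.6
ee_pos: [0.5854, 0.2454, 0.1624]
eef_rot: [0.936, 0.351, -0.0, -0.0]
ft_force: [-1.1, 1.4, -0.0]
width: 0.0229
```

```bash
python3 - <<'E'
from st import *
s=show();v=s["ee_pos"][:2]-[.568,.1874];print(np.hypot(*v),np.degrees(np.arctan2(v[1],v[0])))
E
python3 -c "
from arc import *
arc(31.4,5,12,2);arc(81.4,5,12,2)"
```

```text
t 10.6 pos [0.5854 0.2454 0.1624] yaw 41.1 tz [-0.001  0.    -1.   ] F [-1.1  1.4 -0. ] w 0.0229 q [-0.06  0.46 -0.54  1.5   0.24  1.25 -1.49]
0.0605104677486622 73.27452770154214
end 81.4: [[-0.0029, -0.0043, 0.0], [-0.0062, -0.0084, 0.0], [-0.0098, -0.0122, 0.0], [-0.0138, -0.0156, 0.0], [-0.018, -0.0187, 0.0], [-0.0225, -0.0214, 0.0], [-0.0272, -0.0237, 0.0], [-0.0321, -0.0256, 0.0], [-0.0371, -0.0271, 0.0], [-0.0422, -0.0281, 0.0], [-0.0422, -0.0281, 0.0], [-0.0422, -0.0281, 0.0]]
end 131.4: [[-0.0052, -0.0006, 0.0], [-0.0104, -0.0007, 0.0], [-0.0157, -0.0003, 0.0], [-0.0208, 0.0005, 0.0], [-0.0259, 0.0018, 0.0], [-0.0309, 0.0035, 0.0], [-0.0357, 0.0056, 0.0], [-0.0402, 0.0081, 0.0], [-0.0446, 0.011, 0.0], [-0.0487, 0.0143, 0.0], [-0.0487, 0.0143, 0.0], [-0.0487, 0.0143, 0.0]]
```

Request:
{"api": "drive_tool", "payload": {"deltas": [[0,0,0,-0.0029,-0.0043,0,1],[0,0,0,-0.0062,-0.0084,0,1],[0,0,0,-0.0098,-0.0122,0,1],[0,0,0,-0.0138,-0.0156,0,1],[0,0,0,-0.018,-0.0187,0,1],[0,0,0,-0.018,-0.0187,0,1],[0,0,0,-0.018,-0.0187,0,1]]}}

```text
time: 11.3
ee_pos: [0.5597, 0.2473, 0.1625]
eef_rot: [0.936, 0.351, -0.0, -0.0]
ft_force: [-1.1, 1.7, 0.2]
width: 0.0231
```

Request:
{"api": "drive_tool", "payload": {"deltas": [[0,0,0,-0.0045,-0.0027,0,1],[0,0,0,-0.0092,-0.005,0,1],[0,0,0,-0.0141,-0.0069,0,1],[0,0,0,-0.0191,-0.0084,0,1],[0,0,0,-0.0242,-0.0094,0,1],[0,0,0,-0.0242,-0.0094,0,1],[0,0,0,-0.0242,-0.0094,0,1]]}}

```text
time: 12.0
ee_pos: [0.5354, 0.2381, 0.1624]
eef_rot: [0.936, 0.351, -0.001, 0.0]
ft_force: [-1.6, 1.5, 1.4]
width: 0.0231
```

```bash
cat > fz.py <<'E'
from st import *
s=show();v=s["ee_pos"][:2]-[.568,.1874];print("r",np.hypot(*v).round(4),"turned",np.degrees(np.arctan2(v[1],v[0])).round(1)-36.5)
f=[s["ft_force"][2]]
for i in range(4): camera("wrist");f.append(read_state()["ft_force"][2])
print("Fz",np.round(f,2),np.mean(f).round(2))
E
python3 fz.py
python3 -c "
from arc import *
arc(81.4,5,5)
arc(106.4,5,5)
arc(131.4,5,5)
arc(156.4,5,5)"
```

```text
t 12.0 pos [0.5354 0.2381 0.1624] yaw 41.1 tz [-0.001 -0.001 -1.   ] F [-1.6  1.5  1.4] w 0.0231 q [-0.04  0.35 -0.56  1.64  0.2   1.21 -1.5 ]
r 0.0603 turned 86.3
Fz [1.38 0.57 0.54 1.1  1.39] 1.0
end 106.4: [[-0.0052, -0.0006, 0.0], [-0.0104, -0.0007, 0.0], [-0.0157, -0.0003, 0.0], [-0.0208, 0.0005, 0.0], [-0.0259, 0.0018, 0.0]]
end 131.4: [[-0.005, 0.0017, 0.0], [-0.0097, 0.0038, 0.0], [-0.0143, 0.0063, 0.0], [-0.0187, 0.0093, 0.0], [-0.0227, 0.0126, 0.0]]
end 156.4: [[-0.0038, 0.0036, 0.0], [-0.0072, 0.0076, 0.0], [-0.0103, 0.0118, 0.0], [-0.013, 0.0163, 0.0], [-0.0153, 0.021, 0.0]]
end 181.4: [[-0.0019, 0.0049, 0.0], [-0.0033, 0.0099, 0.0], [-0.0043, 0.015, 0.0], [-0.0049, 0.0203, 0.0], [-0.005, 0.0255, 0.0]]
```

No drop yet: an upward push of about 1 N, as the rising bolt would give. Going on backward in 25° steps.

Request:
{"api": "drive_tool", "payload": {"deltas": [[0,0,0,-0.0052,-0.0006,0,1],[0,0,0,-0.0104,-0.0007,0,1],[0,0,0,-0.0157,-0.0003,0,1],[0,0,0,-0.0208,0.0005,0,1],[0,0,0,-0.0259,0.0018,0,1],[0,0,0,-0.0259,0.0018,0,1],[0,0,0,-0.0259,0.0018,0,1]]}}

```text
time: 12.9
ee_pos: [0.5171, 0.2195, 0.1623]
eef_rot: [0.936, 0.351, -0.001, 0.0]
ft_force: [-2.7, 1.3, 1.8]
width: 0.0231
```

```bash
python3 fz.py
```

```text
t 12.9 pos [0.5171 0.2195 0.1623] yaw 41.1 tz [-0.001 -0.001 -1.   ] F [-2.7  1.3  1.8] w 0.0231 q [-0.    0.3  -0.57  1.7   0.17  1.19 -1.47]
r 0.0602 turned 111.30000000000001
Fz [1.84 1.6  0.8  1.62 0.66] 1.3
```

Request:
{"api": "drive_tool", "payload": {"deltas": [[0,0,0,-0.005,0.0017,0,1],[0,0,0,-0.0097,0.0038,0,1],[0,0,0,-0.0143,0.0063,0,1],[0,0,0,-0.0187,0.0093,0,1],[0,0,0,-0.0227,0.0126,0,1],[0,0,0,-0.0227,0.0126,0,1],[0,0,0,-0.0227,0.0126,0,1]]}}

```text
time: 13.8
ee_pos: [0.5085, 0.1944, 0.1621]
eef_rot: [0.937, 0.35, -0.001, 0.001]
ft_force: [-2.4, -1.5, -1.3]
width: 0.0232
```

```bash
python3 fz.py
```

```text
t 13.8 pos [0.5085 0.1944 0.1621] yaw 41.0 tz [-0.001 -0.002 -1.   ] F [-2.4 -1.5 -1.3] w 0.0232 q [ 0.04  0.26 -0.56  1.75  0.15  1.18 -1.42]
r 0.0599 turned 136.8
Fz [-1.29 -0.51 -0.48 -1.31 -1.37] -0.99
```

The pull changed by -2.3 N: the drop. I'll go 15° further back to be sure it is complete.

Request:
{"api": "drive_tool", "payload": {"deltas": [[0,0,0,-0.0038,0.0036,0,1],[0,0,0,-0.0072,0.0076,0,1],[0,0,0,-0.0103,0.0118,0,1],[0,0,0,-0.0103,0.0118,0,1],[0,0,0,-0.0103,0.0118,0,1],[0,0,0,-0.0103,0.0118,0,1]]}}

```text
time: 14.6
ee_pos: [0.5087, 0.1795, 0.1625]
eef_rot: [0.937, 0.351, -0.0, 0.0]
ft_force: [-2.2, -1.4, -1.2]
width: 0.0232
```

```bash
python3 fz.py
python3 -c "
from arc import *
b=146.4
for i in range(5): arc(b,-6.5,12,0,.0018); b-=78"
```

```text
t 14.6 pos [0.5087 0.1795 0.1625] yaw 41.1 tz [-0.    -0.001 -1.   ] F [-2.2 -1.4 -1.2] w 0.0232 q [ 0.06  0.25 -0.56  1.76  0.14  1.17 -1.39]
r 0.0598 turned -208.9
Fz [-1.18 -1.93 -0.9  -0.62 -0.67] -1.06
end 68.4: [[0.0041, -0.0054, 0.0001], [0.0088, -0.0104, 0.0003], [0.014, -0.0148, 0.0005], [0.0196, -0.0185, 0.0006], [0.0257, -0.0217, 0.0007], [0.032, -0.0241, 0.0009], [0.0386, -0.0257, 0.001], [0.0454, -0.0266, 0.0012], [0.0522, -0.0268, 0.0013], [0.0589, -0.0261, 0.0015], [0.0656, -0.0247, 0.0016], [0.0721, -0.0226, 0.0018]]
end -9.6: [[0.0062, 0.0029, 0.0001], [0.012, 0.0064, 0.0003], [0.0174, 0.0106, 0.0005], [0.0222, 0.0153, 0.0006], [0.0265, 0.0206, 0.0007], [0.0302, 0.0263, 0.0009], [0.0332, 0.0324, 0.001], [0.0355, 0.0388, 0.0012], [0.037, 0.0455, 0.0013], [0.0378, 0.0522, 0.0015], [0.0378, 0.059, 0.0016], [0.0371, 0.0658, 0.0018]]
end -87.6: [[-0.0015, 0.0066, 0.0001], [-0.0038, 0.0131, 0.0003], [-0.0067, 0.0192, 0.0005], [-0.0104, 0.0249, 0.0006], [-0.0146, 0.0302, 0.0007], [-0.0195, 0.035, 0.0009], [-0.0248, 0.0392, 0.001], [-0.0306, 0.0428, 0.0012], [-0.0368, 0.0457, 0.0013], [-0.0432, 0.0478, 0.0015], [-0.0499, 0.0493, 0.0016], [-0.0566, 0.0499, 0.0018]]
end -165.6: [[-0.0068, -0.0001, 0.0001], [-0.0135, -0.001, 0.0003], [-0.0202, -0.0026, 0.0005], [-0.0265, -0.005, 0.0006], [-0.0326, -0.008, 0.0007], [-0.0383, -0.0118, 0.0009], [-0.0435, -0.0161, 0.001], [-0.0482, -0.0211, 0.0012], [-0.0523, -0.0265, 0.0013], [-0.0558, -0.0323, 0.0015], [-0.0586, -0.0385, 0.0016], [-0.0606, -0.045, 0.0018]]
end -243.6: [[-0.0013, -0.0067, 0.0001], [-0.0019, -0.0135, 0.0003], [-0.0016, -0.0203, 0.0005], [-0.0007, -0.027, 0.0006], [0.0011, -0.0336, 0.0007], [0.0036, -0.0399, 0.0009], [0.0067, -0.0459, 0.001], [0.0106, -0.0515, 0.0012], [0.015, -0.0567, 0.0013], [0.02, -0.0613, 0.0015], [0.0255, -0.0653, 0.0016], [0.0314, -0.0687, 0.0018]]
```

```bash
cat > hub.py <<'E'
from st import *
def hub():
    s=read_state();p,d=camera("wrist")
    M=np.array(cp("wrist")["mount"]);K=np.array(cp("wrist")["K"]);R=Rn.from_quat(s["eef_rot"]).as_matrix()
    jj,ii=np.meshgrid(np.arange(560),np.arange(420));rays=np.stack([jj,ii,np.ones_like(ii)],-1)@np.linalg.inv(K).T
    P=(rays*d[...,None])@(R@M[:3,:3]).T+R@M[:3,3]+s["ee_pos"]
    return P
if __name__=="__main__":
    P=hub()
    for n,Q in [("before",np.load("P4.npy")),("now",P)]:
        m=(np.hypot(Q[...,0]-.568,Q[...,1]-.1874)<.015)&(Q[...,2]>.1)&(Q[...,2]<.15);print(n,m.sum(),np.median(Q[m][:,2]) if m.any() else None)
        m=(np.hypot(Q[...,0]-.568,Q[...,1]-.1874)<.08)&(Q[...,2]>.07)&(Q[...,2]<.085);print(" portal top",m.sum(),np.median(Q[m][:,2]) if m.any() else None)
E
python3 hub.py
```

```text
before 504 0.13488091072354144
 portal top 2371 0.07935169127206798
now 2102 0.1305446245608916
 portal top 7502 0.07939558970918373
```

The hub sank 4.3 mm below its start height, which puts lift at about -7 mm: the drop is confirmed. The thread end lay about 118° back of the start, so I turn forward about 390° with a 9 mm descent.

Request:
{"api": "drive_tool", "payload": {"deltas": [[0,0,0,0.0041,-0.0054,0.0001,1],[0,0,0,0.0088,-0.0104,0.0003,1],[0,0,0,0.014,-0.0148,0.0005,1],[0,0,0,0.0196,-0.0185,0.0006,1],[0,0,0,0.0257,-0.0217,0.0007,1],[0,0,0,0.032,-0.0241,0.0009,1],[0,0,0,0.0386,-0.0257,0.001,1],[0,0,0,0.0454,-0.0266,0.0012,1],[0,0,0,0.0522,-0.0268,0.0013,1],[0,0,0,0.0589,-0.0261,0.0015,1],[0,0,0,0.0656,-0.0247,0.0016,1],[0,0,0,0.0721,-0.0226,0.0018,1]]}}

```text
time: 16.05
ee_pos: [0.5488, 0.2446, 0.1607]
eef_rot: [0.936, 0.351, 0.0, -0.0]
ft_force: [-2.8, -1.9, -0.7]
width: 0.0232
```

```bash
python3 fz.py; python3 hub.py|grep now
```

```text
t 16.05 pos [0.5488 0.2446 0.1607] yaw 41.1 tz [ 0.  0. -1.] F [-2.8 -1.9 -0.7] w 0.0232 q [-0.05  0.39 -0.56  1.6   0.22  1.22 -1.5 ]
r 0.0603 turned 72.1
Fz [-0.67 -1.47 -1.24 -1.1  -0.88] -1.07
now 0 None
```

Request:
{"api": "drive_tool", "payload": {"deltas": [[0,0,0,0.0062,0.0029,0.0001,1],[0,0,0,0.012,0.0064,0.0003,1],[0,0,0,0.0174,0.0106,0.0005,1],[0,0,0,0.0222,0.0153,0.0006,1],[0,0,0,0.0265,0.0206,0.0007,1],[0,0,0,0.0302,0.0263,0.0009,1],[0,0,0,0.0332,0.0324,0.001,1],[0,0,0,0.0355,0.0388,0.0012,1],[0,0,0,0.037,0.0455,0.0013,1],[0,0,0,0.0378,0.0522,0.0015,1],[0,0,0,0.0378,0.059,0.0016,1],[0,0,0,0.0371,0.0658,0.0018,1]]}}

```text
time: 17.5
ee_pos: [0.6198, 0.2188, 0.159]
eef_rot: [0.936, 0.351, 0.0, -0.0]
ft_force: [-1.6, 2.0, -0.8]
width: 0.0234
```

```bash
python3 fz.py; python3 hub.py|grep now
```

```text
t 17.5 pos [0.6198 0.2188 0.159 ] yaw 41.1 tz [ 0.  0. -1.] F [-1.6  2.  -0.8] w 0.0234 q [-0.03  0.5  -0.52  1.44  0.25  1.26 -1.43]
r 0.0605 turned -5.300000000000001
Fz [-0.79 -1.66 -1.04 -2.02 -0.98] -1.3
now 333 0.1267529247292151
```

Request:
{"api": "drive_tool", "payload": {"deltas": [[0,0,0,-0.0015,0.0066,0.0001,1],[0,0,0,-0.0038,0.0131,0.0003,1],[0,0,0,-0.0067,0.0192,0.0005,1],[0,0,0,-0.0104,0.0249,0.0006,1],[0,0,0,-0.0146,0.0302,0.0007,1],[0,0,0,-0.0195,0.035,0.0009,1],[0,0,0,-0.0248,0.0392,0.001,1],[0,0,0,-0.0306,0.0428,0.0012,1],[0,0,0,-0.0368,0.0457,0.0013,1],[0,0,0,-0.0432,0.0478,0.0015,1],[0,0,0,-0.0499,0.0493,0.0016,1],[0,0,0,-0.0566,0.0499,0.0018,1]]}}

```text
time: 18.95
ee_pos: [0.6093, 0.1436, 0.1572]
eef_rot: [0.936, 0.351, 0.0, 0.0]
ft_force: [1.4, 1.5, -0.9]
width: 0.0232
```

```bash
python3 fz.py
```

```text
t 18.95 pos [0.6093 0.1436 0.1572] yaw 41.1 tz [ 0.001 -0.    -1.   ] F [ 1.4  1.5 -0.9] w 0.0232 q [ 0.09  0.44 -0.51  1.54  0.22  1.23 -1.31]
r 0.0602 turned -83.1
Fz [-0.86 -0.67 -0.8  -1.11 -1.28] -0.94
```

Request:
{"api": "drive_tool", "payload": {"deltas": [[0,0,0,-0.0068,-0.0001,0.0001,1],[0,0,0,-0.0135,-0.001,0.0003,1],[0,0,0,-0.0202,-0.0026,0.0005,1],[0,0,0,-0.0265,-0.005,0.0006,1],[0,0,0,-0.0326,-0.008,0.0007,1],[0,0,0,-0.0383,-0.0118,0.0009,1],[0,0,0,-0.0435,-0.0161,0.001,1],[0,0,0,-0.0482,-0.0211,0.0012,1],[0,0,0,-0.0523,-0.0265,0.0013,1],[0,0,0,-0.0558,-0.0323,0.0015,1],[0,0,0,-0.0586,-0.0385,0.0016,1],[0,0,0,-0.0606,-0.045,0.0018,1]]}}

```text
time: 20.35
ee_pos: [0.5336, 0.1384, 0.1552]
eef_rot: [0.936, 0.351, -0.0, 0.0]
ft_force: [0.9, -2.9, -1.4]
width: 0.0234
```

```bash
python3 fz.py; python3 hub.py|grep now
```

```text
t 20.35 pos [0.5336 0.1384 0.1552] yaw 41.1 tz [-0. -0. -1.] F [ 0.9 -2.9 -1.4] w 0.0234 q [ 0.13  0.28 -0.55  1.74  0.16  1.17 -1.31]
r 0.0599 turned -161.6
Fz [-1.38 -1.24 -2.2  -1.31 -1.75] -1.57
now 2190 0.12349632588709127
```

Request:
{"api": "drive_tool", "payload": {"deltas": [[0,0,0,-0.0013,-0.0067,0.0001,1],[0,0,0,-0.0019,-0.0135,0.0003,1],[0,0,0,-0.0016,-0.0203,0.0005,1],[0,0,0,-0.0007,-0.027,0.0006,1],[0,0,0,0.0011,-0.0336,0.0007,1],[0,0,0,0.0036,-0.0399,0.0009,1],[0,0,0,0.0067,-0.0459,0.001,1],[0,0,0,0.0106,-0.0515,0.0012,1],[0,0,0,0.015,-0.0567,0.0013,1],[0,0,0,0.02,-0.0613,0.0015,1],[0,0,0,0.0255,-0.0653,0.0016,1],[0,0,0,0.0314,-0.0687,0.0018,1]]}}

```text
time: 21.8
ee_pos: [0.513, 0.2115, 0.1536]
eef_rot: [0.936, 0.351, 0.0, -0.0]
ft_force: [-1.7, -1.3, -0.2]
width: 0.0233
```

Request:
{"api": "drive_tool", "payload": {"deltas": [[0,0,0,0,0,0,1],[0,0,0,0,0,0,1],[0,0,0,0,0,0,1],[0,0,0,0,0,0,1],[0,0,0,0,0,0,1],[0,0,0,0,0,0,1]]}}

```text
time: 22.4
ee_pos: [0.5128, 0.2109, 0.1536]
eef_rot: [0.936, 0.351, 0.0, -0.0]
ft_force: [-1.6, 3.2, -1.0]
width: 0.0236
```

```bash
python3 fz.py; python3 hub.py|grep now; python3 - <<'E'
from st import *
p,d=camera("top");cv2.imwrite("pics/top9.png",p[:,:,::-1][60:330,110:470])
for X in [(.5,.5)]: pass
for l,z in [("collar",.018),("tin",.065),("endcap",.03),("spanner",.005),("offcut",.032)]:
    for r in tip_of(l,"top")[:1]:
        x=np.array(r["location"])*[560,420];print(l,round(r["score"],2),x.round(1))
E
```

```text
t 22.4 pos [0.5128 0.2109 0.1536] yaw 41.1 tz [ 0.  0. -1.] F [-1.6  3.2 -1. ] w 0.0236 q [ 0.03  0.3  -0.59  1.73  0.18  1.17 -1.46]
r 0.06 turned 120.4
Fz [-1.   -1.38 -1.46 -0.83 -1.92] -1.32
now 1913 0.12171189184297018
collar 0.59 [321.7 200.4]
tin 0.65 [262.8 144.2]
endcap 0.84 [192.1 140.1]
spanner 0.74 [271.3 254. ]
offcut 0.73 [332.8 202.7]
```

View pics/top9.png

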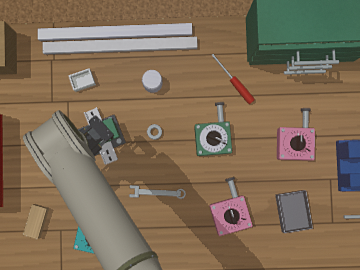

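Nothing loose has moved: the collar is at (155,131), the tin at (152,80) and the spanner at (160,192) in the crop. The hub is 13.2 mm below its start height, giving lift of about -15.8 mm, and it is at rest. Handing in.

```bash
python3 -c "
from bench import *
print(close_job())"
```

```text
the job is handed in; nothing more can be done
None
```

I set the stop's knob, dropped the bolt off its thread end, and turned it forward about one turn. I handed the job in at 22.7 s with the gripper still on the crank grip; no verdict was reported.

- **Stop:** I turned the green stop's knob about 77° clockwise and let go. The close-up showed the pointer straight at the long mark: bar at -117.2°, mark at about -117 to -118°.
- **Drop:** I turned the crank backward about 151° in all. The drop came between 111° and 137°, felt as about 2.3 N more pull downward. Depth then put the lift at about -7 mm.
- **Forward turn:** I turned the bolt forward 390°, lowering the gripper 9 mm on the way. By dead reckoning it stands 6.1 to 6.4 rad past the thread end.
- **Last checks:** The hub sits 13.2 mm below its start height, so the lift is about -15.8 mm. The bolt is at rest, and the fingers close on 23.6 mm with 30 N commanded.
- **Loose things:** The last top view showed none of them moved.
- **Disagreements:**
  - The first wrist measurement was off because the arm was still moving; I discarded it and took it again.
  - In the last top picture the network's labels for collar and offcut fell on the stop, so I judged those two by eye.

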